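# Shut the drying air and lift the rack out

## Task

The rinsed green tip rack has been drying in its cradle, blown through by the bench air tap that stands to the left of it. Shut off the air first: turn the blue lever of the tap's quarter-turn ball valve, which was left fully or partly open, anticlockwise (seen from above) to its closed stop, straight across the pipe; only then lift the rack out of the cradle. Finish while holding the rack still, upright and level in the gripper, about 10 cm above the cradle, with the valve still shut and the other things on the bench left where they are.

Things in the scene. Friction and masses are not known exactly. Their poses are not given: they have to be found in the camera images.
- air_valve (a joint): angle of the ball valve's lever on the air tap: 0 = open, lever in line with the pipe and pointing along valve_base's +y; 1.571 = closed stop, lever across the pipe pointing along valve_base's -x. It grows as the lever turns anticlockwise seen from above; it starts between 0 and 0.75. The lever turns about a vertical axis, is a little stiff (about 0.12 N m) and stays where it is left
- air_valve_hinge (a point): point on the vertical turning axis of the blue lever, at the lever's mid-height
- air_valve_grip (a point): middle of the lever's blue sleeve, 55 mm out from the turning axis. The sleeve is 12 mm wide, 16 mm tall and 50 mm long (30 to 80 mm from the axis) and level; its mid-height is 92 mm above the bench and 34 mm above the top of the pipe that lies under it while it is open
- valve_base: bench air tap, fixed: an aluminium foot plate 50 x 150 x 12 mm with a steel pipe (centre 50 mm above the bench) along its y axis and a brass ball valve in the middle. Origin on the bench under the lever's turning axis; z up
- rack_center (a point): centre (half-way up) of the green open-topped tip rack: an empty thin-walled box 55 mm along its own x, 118 mm along its own y, 75 mm tall, walls 2 mm, 85 to 160 g. It stands loose in the cradle, upright, its long side along the cradle's y; its centre starts about 50 mm above the bench. Grasp it across the 55 mm width
- cradle (a point): point on top of the cradle's plate at its middle, where the underside of the rack rests; 12 mm above the bench; y along the cradle, z up. The cradle is fixed to the bench: an aluminium plate 96 x 150 x 12 mm with four grey corner brackets 40 mm high that hold the rack with 3 mm play on each side; the middle 78 mm of each long side is free of brackets
- cradle_base: the drying cradle as a whole, fixed; origin on the bench under the middle of the plate, axes as the cradle point
- timer: white bench timer, 70 x 62 x 21 mm, loose; a bystander to leave alone. Origin under its centre
- beaker: white plastic beaker, 70 x 78 x 88 mm, loose; a bystander to leave alone. Origin under its centre
- marker: blue marker pen lying flat, 14 x 135 x 15 mm, loose; a bystander to leave alone. Origin on its underside, near the middle

How it is judged:
By the outcome, as a careful person would: the job done as asked, in the order asked, and still so for the second after the job is handed in, while the arm keeps its last pose, push and grip.
It also fails if it takes over 51 s, if anything falls off the work surface, if the arm or the gripper's body presses on something with over 40 N, if the wrist force passes 120 N, or if a joint passes its speed limit or range.

## Robot

A 7-joint arm with a two-finger parallel gripper is mounted at the origin on a cart in front of the work surface, level with it; the furniture and walls round the work are solid. World frame = base frame: x ahead of the robot, y to its left, z up, the work surface at z = 0. Lengths are in m, angles in rad, forces in N, time in s.
With the tool pointing down it reaches from about 0.4 to 0.85 m from the base axis. Payload 10.4 kg.
Tool frame: the origin (TCP) lies midway between the tips of the shut fingers; the grasp point (between the pads) lies 19 mm behind it; z points along the fingers, y is the direction in which the jaws open and shut (so a half turn about z gives the same grasp; the last joint's range is limited). The gripper opens to 85 mm and grips with 20 to 120 N. Pads are 22 mm wide; open, the fingers measure 114 mm over their backs; the gripper's body (76 mm by 85 mm) begins 54 mm behind the grasp point. The pads swing forward as they close: fully open they stand 13 mm farther back than shut.
Start: joints at [1.252, 0.332, -0.065, 1.46, 0.022, 1.35, -0.088], TCP at [0.182, -0.598, 0.231] pointing down, gripper open.
Joint ranges: [-2.6, 2.6], [-0.5, 2.12], [-1.47, 1.34], [0.16, 2.42], [-1.27, 4.41], [0.06, 2.06], [-2.6, 2.6]. Speed limits (rad/s): [2.22, 2.22, 2.79, 2.79, 3.14, 3.14, 3.14].

## Interface

Orientations are given as a unit quaternion [x, y, z, w].
In Python, from workcell import manip, viewer gives the robot as it stands.
- The arm moves only by the tool move_arm, never from a script. Its argument "deltas" is a list of rows, each a list of 7 numbers: the shift along the tool's x, y, z in m, then the turn, a rotation vector about the tool's x, y, z in degrees, then the opening, from -1 (shut) to 1 (fully open). In form: [[dx, dy, dz, wx, wy, wz, gripper], ...]. A call has 1 to 10 rows; each row shifts and turns the commanded pose from where the row before left it, along the tool's axes as they then stand; what a row does not reach is not made up. A row lasts 1/8 s, in which the tool goes at most 62.5 mm and 10.7 degrees, less where a joint would pass 70% of its speed; a pose out of reach is approached as far as the arm can. A call with a gripper value outside its range is refused whole. The fingers move at their own pace and stop on an object; "force" is the grip in N (left out, the last holds). Time passes only in rows, so rows that do not move let the fingers close. It gives the time, the measured TCP pose, the force and the opening at its end, in the units of the state.
- manip.get_obs(): the state, without advancing time (a new reading comes with each control period).
- viewer.camera(name): name is "scene" or "top" or "wrist"; returns (picture, depth): 384x512x3 uint8, red, green, blue; 384x512 float32, m along the optical axis (not along the pixel's ray), 0 where there is no reading.
- viewer.calibration(name): a dict with "fx", "fy", "cx", "cy" (pixels), "dist" ([k1, k2, p1, p2, k3] as OpenCV has them; the pictures are not rectified), "R" (3x3) and "t" (3): a world point X has camera coordinates R X + t; the wrist camera has in their place "T_tool_cam" (4x4, takes a point from camera to tool coordinates, whose origin is the TCP and whose axes are the flange's). Camera axes: x right, y down, z forward; pixel columns grow to the right and rows downward; lengths in m; the calibration is good to about 2 mm. A picture is of the moment at which its call begins: read the wrist's pose just before it. calibration takes no time and is no camera call.
- manip.hand_in(): hands the job in, once; it reports no verdict.
The state is a dict: "clock": time; "joint_pos": joint angles; "joint_velocities": joint speeds; "tau": joint torques, N m; "position": TCP position; "ee_rot": TCP orientation; "ft_force": force on the tool from outside, world axes, zero at the start; "torque": the same for the moment, N m; "grip_width": opening from 0.0 (shut) to 1.0 (fully open).
Only numpy, scipy, OpenCV 4.12 (cv2) and the standard library are available. Lean on these libraries where they do the work, as an engineer would, in place of code of your own. Each camera call takes 0.05 s, during which the arm holds its last target.

## Working session

There is one attempt and no reset: what is moved stays moved. The work goes in short steps, Python scripts to look and compute and a tool call to move; the robot and the scene stay as the last step left them, time stands still between calls to the robot, and variables do not carry over. Pictures are saved under pics/ and viewed, and the job is handed in when it is done.

Besides the shell and the picture viewer there is one more tool, called after "Emit:" as name([rows], argument=value, ...), one row to a line, values as JSON. move_arm: Moves the arm, as the interface text tells. Its arguments: {"type":"object","properties":{"deltas":{"type":"array"},"force":{"type":"number"}},"required":["deltas"]}

```bash
mkdir -p pics; ls
python3 - <<'E'
from workcell import manip, viewer
import cv2,numpy as np
o=manip.get_obs(); print(o)
for n in("scene","top"):
    p,d=viewer.camera(n); np.savez(f"pics/{n}0.npz",p=p,d=d); cv2.imwrite(f"pics/{n}0.png",p[:,:,::-1])
    print(n,viewer.calibration(n))
print(viewer.calibration("wrist"))
E
```

```text
pics
{'clock': 0.0, 'joint_pos': array([ 1.25242077,  0.3328557 , -0.0647107 ,  1.46094147,  0.02164106,
        1.34987456, -0.0885201 ]), 'joint_velocities': array([ 0.00103474, -0.0001244 ,  0.00057082, -0.00090149,  0.00143433,
        0.00011454, -0.00045949]), 'tau': array([-4.42311557e-04, -6.25447726e+01,  4.90495178e-02, -3.91601658e+01,
        1.62451708e-02,  9.97396186e-03,  1.67748959e-05]), 'position': array([ 0.182058  , -0.5975137 ,  0.23052599]), 'ee_rot': array([ 9.89082807e-01,  1.47359166e-01, -1.51087401e-04, -6.74434999e-04]), 'ft_force': array([-0.39390371, -0.02884136, -0.52037033]), 'torque': array([-0.04773201,  0.0222399 , -0.00592618]), 'grip_width': 0.9977289862047924}
scene {'fx': 381.62937150653977, 'fy': 381.62937150653977, 'cx': 260.66456206225104, 'cy': 188.43846778907937, 'dist': array([0.02028945, 0.        , 0.        , 0.        , 0.        ]), 'R': array([[-0.51219358, -0.85874399,  0.01471374],
       [-0.5119255 ,  0.29149005, -0.80806302],
       [ 0.68963035, -0.42141703, -0.58891228]]), 't': array([0.29992465, 0.32292578, 0.93533452])}
top
[... 220 characters left out ...]
  0.01892387],
       [-0.98332859, -0.03075757, -0.17921735],
       [ 0.17969797, -0.01362392, -0.98362748]]), 't': array([0.01052642, 0.52347361, 1.35958682])}
{'fx': 331.43779365026825, 'fy': 331.43779365026825, 'cx': 254.53184507131897, 'cy': 194.22166507033836, 'dist': array([0.00631311, 0.        , 0.        , 0.        , 0.        ]), 'T_tool_cam': array([[ 3.07202972e-04, -9.62866752e-01, -2.69976895e-01,
         6.86647122e-02],
       [ 9.99999483e-01,  3.42269608e-05,  1.01581586e-03,
         7.70809927e-04],
       [-9.68854825e-04, -2.69977068e-01,  9.62866265e-01,
        -1.41756788e-01],
       [ 0.00000000e+00,  0.00000000e+00,  0.00000000e+00,
         1.00000000e+00]])}
```

View pics/scene0.png

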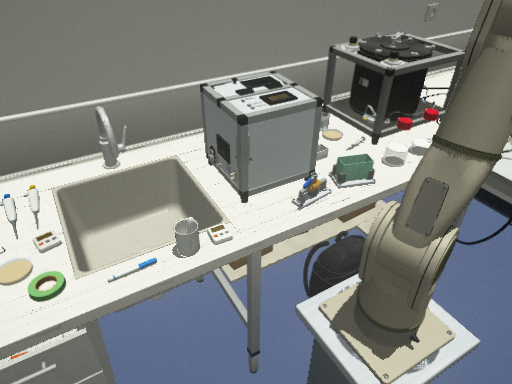

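View pics/top0.png

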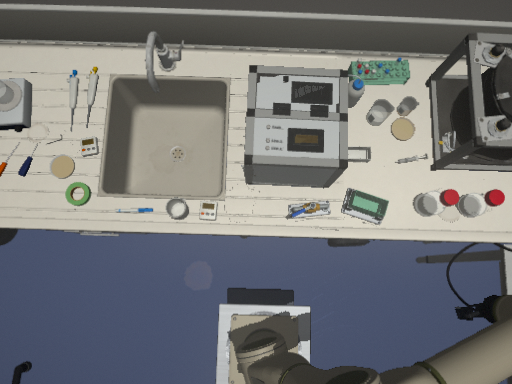

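The scene view shows the air tap near (313,188) and the green rack near (354,168). In the top view they are at (310,209) and (366,205), in front of the tall silver instrument. Next I'll zoom in.

```bash
cat > h.py <<'E'
import numpy as np,cv2
from workcell import manip, viewer
from scipy.spatial.transform import Rotation as Rn
def cam(n,obs=None):
    c=viewer.calibration(n); K=np.array([[c['fx'],0,c['cx']],[0,c['fy'],c['cy']],[0,0,1]])
    if n=='wrist':
        T=np.eye(4);T[:3,:3]=Rn.from_quat(obs['ee_rot']).as_matrix();T[:3,3]=obs['position']
        W=T@c['T_tool_cam']
    else:
        W=np.eye(4);W[:3,:3]=c['R'].T;W[:3,3]=-c['R'].T@c['t']
    return K,np.array(c['dist']),W
def rays(n,uv,obs=None):
    K,D,W=cam(n,obs); q=cv2.undistortPoints(np.float64(uv).reshape(-1,1,2),K,D).reshape(-1,2)
    r=np.c_[q,np.ones(len(q))]
    return W[:3,3],r@W[:3,:3].T   # ray scaled so depth=1
def onz(n,uv,z,obs=None):
    o,r=rays(n,uv,obs); return o+r*((z-o[2])/r[:,2])[:,None]
def cloud(n,d,obs=None):
    v,u=np.mgrid[:d.shape[0],:d.shape[1]]
    o,r=rays(n,np.c_[u.ravel(),v.ravel()],obs); return (o+r*d.reshape(-1,1)).reshape(d.shape+(3,))
E
python3 - <<'E'
from h import *
for n,(x0,y0,x1,y1) in {"scene":(280,140,400,220),"top":(270,170,410,230)}.items():
    z=np.load(f"pics/{n}0.npz"); p,d=z['p'],z['d']; C=cloud(n,d)
    cv2.imwrite(f"pics/{n}_z.png",cv2.resize(p[y0:y1,x0:x1,::-1],None,fx=5.5,fy=5.5,interpolation=cv2.INTER_CUBIC))
    h=cv2.cvtColor(p,cv2.COLOR_RGB2HSV)
    for nm,lo,hi in(("green",(70,60,30),(95,255,255)),("blue",(100,120,60),(125,255,255))):
        m=cv2.inRange(h,lo,hi); m2=np.zeros_like(m); m2[y0:y1,x0:x1]=m[y0:y1,x0:x1]
        k,l,s,c=cv2.connectedComponentsWithStats(m2)
        for i in range(1,k):
            if s[i,4]>15:
                q=C[(l==i)&(d>0)]; print(n,nm,s[i],c[i].round(1),np.percentile(q,[5,50,95],axis=0).round(3).tolist())
    # instrument
p=np.load("pics/top0.npz");C=cloud("top",p['d'])
for u,v in[(300,180),(340,182),(250,180),(300,130),(300,80),(210,210),(330,215),(300,220)]: print((u,v),C[v,u].round(3))
E
```

```text
scene green [338 154  35  25 391] [355.9 164.7] [[0.468, -0.4, 0.035], [0.489, -0.351, 0.068], [0.539, -0.296, 0.085]]
scene blue [304 178   8  10  38] [307.4 182.3] [[0.449, -0.119, 0.092], [0.459, -0.101, 0.097], [0.473, -0.082, 0.101]]
top green [352 196  27  17 245] [365.  203.8] [[0.491, -0.397, 0.007], [0.513, -0.357, 0.012], [0.534, -0.316, 0.083]]
top blue [292 209  13   8  38] [298.2 212.2] [[0.453, -0.124, 0.093], [0.464, -0.104, 0.097], [0.475, -0.087, 0.102]]
(300, 180) [ 0.569 -0.107  0.124]
(340, 182) [ 0.595 -0.27  -0.005]
(250, 180) [0.57  0.061 0.096]
(300, 130) [ 0.671 -0.082  0.326]
(300, 80) [ 0.833 -0.082  0.316]
(210, 210) [0.473 0.201 0.021]
(330, 215) [ 0.471 -0.232 -0.004]
(300, 220) [ 0.449 -0.123  0.   ]
```

View pics/scene_z.png

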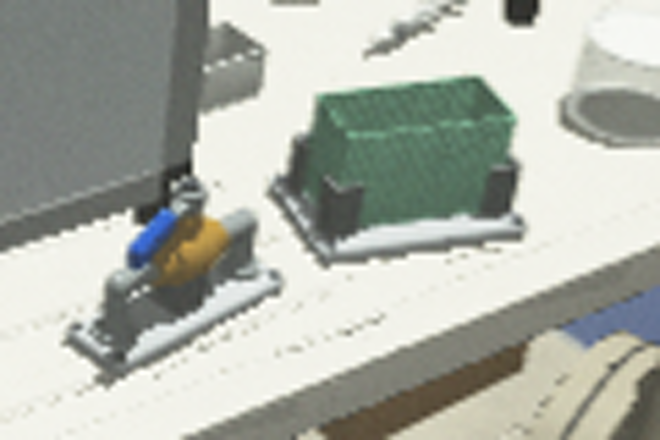

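View pics/top_z.png

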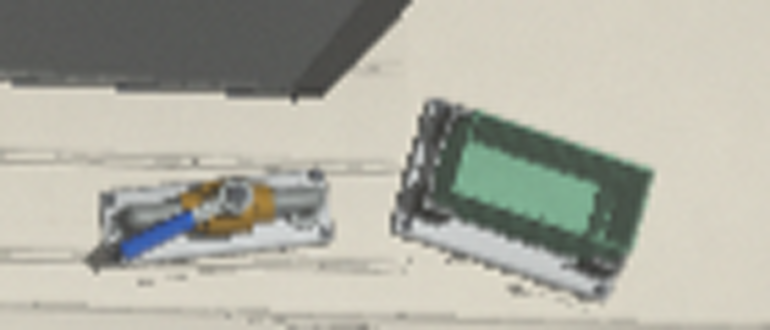

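The zooms show the blue lever pointing left and slightly toward the robot, so the valve is partly open. The rack is skewed in its cradle. I'll go above both with the wrist camera for a closer measurement.

Emit:
move_arm([
  [0.0415,-0.034,-0.009,0,0,0,1],
  [0.0415,-0.034,-0.009,0,0,0,1],
  [0.0415,-0.034,-0.009,0,0,0,1],
  [0.0415,-0.034,-0.009,0,0,0,1],
  [0.0415,-0.034,-0.009,0,0,0,1],
  [0.0415,-0.034,-0.009,0,0,0,1],
  [0.0415,-0.034,-0.009,0,0,0,1],
  [0.0415,-0.034,-0.009,0,0,0,1],
  [0,0,0,0,0,0,1],
  [0,0,0,0,0,0,1],
])

```text
clock: 1.35
position: [0.42, -0.2414, 0.303]
ee_rot: [0.989, 0.147, -0.0, -0.0]
ft_force: [-1.0, -0.3, -0.6]
grip_width: 0.999
```

Run:
```python
from h import *
o=manip.get_obs(); p,d=viewer.camera("wrist")
print(o['clock'],o['position'],o['ee_rot'],o['ft_force'])
np.savez("pics/w1.npz",p=p,d=d,position=o['position'],ee_rot=o['ee_rot'])
cv2.imwrite("pics/w1.png",cv2.resize(p[:,:,::-1],(768,576)))
```

```text
1.35 [ 0.42003734 -0.24137232  0.30297626] [ 9.89098701e-01  1.47253649e-01 -3.50644235e-04 -1.55008485e-06] [-1.00589542 -0.28241454 -0.56978931]
```

View pics/w1.png

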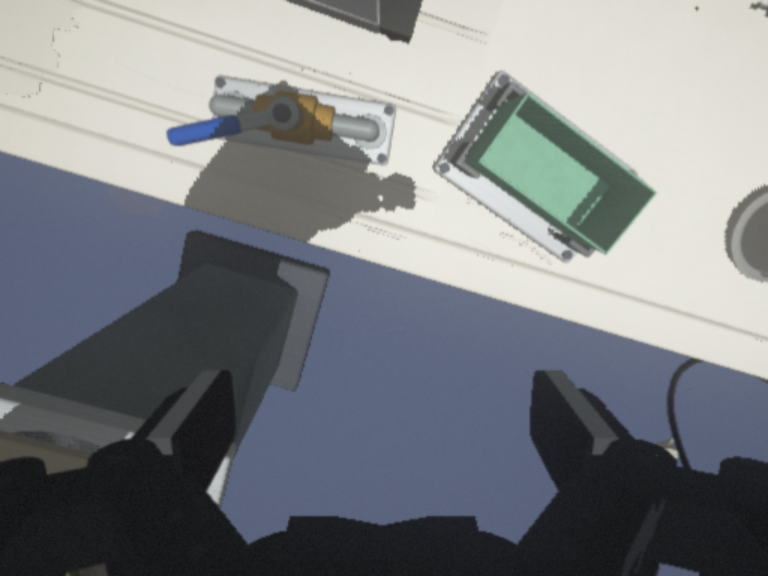

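The wrist view (1.5x) shows:
- **Valve:** the hinge is at (284,113) and the sleeve runs from (168,135) to (240,123). Foot bolts are at (220,80), (390,108) and (381,158).
- **Rack:** the rim corners are near (525,95), (655,193) and (608,250).
- **Cradle:** the bolts are at (503,77), (444,168) and (567,255).

Run:
```python
from h import *
z=np.load("pics/w1.npz");p,d=z['p'],z['d'];o={'position':z['position'],'ee_rot':z['ee_rot']}
C=cloud("wrist",d,o); hsv=cv2.cvtColor(p,cv2.COLOR_RGB2HSV)
f=lambda u,v,zz:onz("wrist",[(u/1.5,v/1.5)],zz,o)[0].round(4)
print("bolts valve",[f(*b,.014) for b in((220,80),(390,108),(381,158))])
cb=[f(*b,.014) for b in((503,77),(444,168),(567,255))];print("bolts cradle",cb,"mid",(cb[0]+cb[2])/2)
print("hinge",f(284,113,.10))
m=cv2.inRange(hsv,(105,120,60),(125,255,255));m[:,200:]=0;m[130:]=0
k,l,s,c=cv2.connectedComponentsWithStats(m);i=1+s[1:,4].argmax();m=(l==i)
v,u=np.nonzero(m); print(s[i]); P=onz("wrist",np.c_[u,v],.100,o)[:,:2].astype(np.float32)
r=cv2.minAreaRect(P);print("sleeve",r, "depth z",np.median(C[m&(d>0)][:,2]), np.median(C[m&(d>0)],0))
# rack
g=cv2.inRange(hsv,(65,40,30),(95,255,255)); g[:, :290]=0
k,l,s,c=cv2.connectedComponentsWithStats(g);i=1+s[1:,4].argmax();g=(l==i)&(d>0);q=C[g]
print(s[i],"z pct",np.percentile(q[:,2],[1,50,95,99]))
t=q[q[:,2]>.080][:,:2].astype(np.float32);r=cv2.minAreaRect(t);print("rim",len(t),r);print(cv2.boxPoints(r))
```

```text
bolts valve [array([ 0.501 , -0.0822,  0.014 ]), array([ 0.5207, -0.2189,  0.014 ]), array([ 0.481 , -0.2233,  0.014 ])]
bolts cradle [array([ 0.5694, -0.2987,  0.014 ]), array([ 0.4886, -0.2764,  0.014 ]), array([ 0.4497, -0.4042,  0.014 ])] mid [ 0.50955 -0.35145  0.014  ]
hinge [ 0.4906 -0.1542  0.1   ]
[112  79  37  17 339]
sleeve ((0.4625660479068756, -0.10167382657527924), (0.00981806218624115, 0.03785398229956627), 28.69761085510254) depth z 0.0987890362966033 [ 0.46144558 -0.09906962  0.09878904]
[ 318   62  119  107 5302] z pct [0.01142975 0.01438036 0.08637209 0.08736608]
rim 788 ((0.5077816843986511, -0.3523021340370178), (0.11790680885314941, 0.05525752902030945), 72.591796875)
[[ 0.46378085 -0.40028942]
 [ 0.51650745 -0.41682124]
 [ 0.5517825  -0.30431485]
 [ 0.49905592 -0.28778303]]
```

Measured positions, all consistent across the fits:
- **Hinge:** (0.491, -0.1535).
- **Valve base:** yaw about 8°.
- **Lever:** azimuth about 118.5°, so it needs about 70° more.
- **Rack:** centre (0.508, -0.352), yaw -17°.

I'll straddle the sleeve with the tool's x axis along the lever, starting with a turn of about +78.5° about tool z.

Emit:
move_arm([
  [0,0,0,0,0,9.8,1],
  [0,0,0,0,0,9.8,1],
  [0,0,0,0,0,9.8,1],
  [0,0,0,0,0,9.8,1],
  [0,0,0,0,0,9.8,1],
  [0,0,0,0,0,9.8,1],
  [0,0,0,0,0,9.8,1],
  [0,0,0,0,0,9.8,1],
  [0,0,0,0,0,0,1],
])

```text
clock: 2.52
position: [0.4197, -0.242, 0.303]
ee_rot: [0.859, -0.511, -0.0, 0.0]
ft_force: [-0.6, 0.0, 0.1]
grip_width: 1.006
```

```bash
cat >> h.py <<'E'
def st(): 
    o=manip.get_obs(); R=Rn.from_quat(o['ee_rot']).as_matrix()
    print(round(o['clock'],2),'pos',o['position'].round(4),'xaz',np.degrees(np.arctan2(R[1,0],R[0,0])).round(2),'tilt',np.degrees(np.arccos(-R[2,2])).round(2),'F',o['ft_force'].round(1),'T',o['torque'].round(2),'w',round(o['grip_width'],3),'q',o['joint_pos'].round(2)); return o,R
def tgt(p):
    o,R=st(); print('tool delta',(R.T@(np.array(p)-o['position'])).round(4))
E
python3 -c "
from h import *
tgt([.4648,-.1052,.16])"
```

```text
2.52 pos [ 0.4197 -0.242   0.303 ] xaz -61.52 tilt 0.04 F [-0.6  0.   0.1] T [-0.03 -0.02  0.01] w 1.006 q [ 0.82  0.01 -0.4   1.68  0.    1.45 -2.22]
tool delta [-0.0987 -0.1049  0.143 ]
```

Joint 7 is at -2.22, near its limit. The half-turned equivalent grasp has more range, so I'll turn back 180°.

Emit:
move_arm([
  [0,0,0,0,0,-10,1],
  [0,0,0,0,0,-10,1],
  [0,0,0,0,0,-10,1],
  [0,0,0,0,0,-10,1],
  [0,0,0,0,0,-10,1],
  [0,0,0,0,0,-10,1],
  [0,0,0,0,0,-10,1],
  [0,0,0,0,0,-10,1],
  [0,0,0,0,0,-10,1],
  [0,0,0,0,0,-10,1],
])

```text
clock: 3.78
position: [0.42, -0.2416, 0.3031]
ee_rot: [0.942, 0.334, -0.0, -0.0]
ft_force: [-0.4, 0.4, -0.2]
grip_width: 0.998
```

Emit:
move_arm([
  [0,0,0,0,0,-10,1],
  [0,0,0,0,0,-10,1],
  [0,0,0,0,0,-10,1],
  [0,0,0,0,0,-10,1],
  [0,0,0,0,0,-10,1],
  [0,0,0,0,0,-10,1],
  [0,0,0,0,0,-10,1],
  [0,0,0,0,0,-10,1],
  [0,0,0,0,0,0,1],
])

```text
clock: 4.9
position: [0.4201, -0.2415, 0.3031]
ee_rot: [0.51, 0.86, -0.0, -0.0]
ft_force: [-0.0, 0.5, -0.4]
grip_width: 0.996
```

```bash
python3 -c "
from h import *
tgt([.4648,-.1052,.17])"
```

```text
4.9 pos [ 0.4201 -0.2415  0.3031] xaz 118.62 tilt 0.02 F [-0.   0.5 -0.4] T [ 0.01 -0.04  0.02] w 0.996 q [ 0.84  0.01 -0.41  1.68  0.    1.45  0.93]
tool delta [0.0982 0.1046 0.1331]
```

Emit:
move_arm([
  [0.0245,0.026,0.033,0,0,0,0.2],
  [0.0245,0.026,0.033,0,0,0,0.2],
  [0.0245,0.026,0.033,0,0,0,0.2],
  [0.0245,0.0265,0.034,0,0,0,0.2],
  [0,0,0,0,0,0,0.2],
  [0,0,0,0,0,0,0.2],
])

```text
clock: 5.65
position: [0.4655, -0.1057, 0.1707]
ee_rot: [0.512, 0.859, -0.0, 0.0]
ft_force: [0.1, -0.4, 0.2]
grip_width: 0.598
```

Run:
```python
from h import *
tgt([.4648,-.1052,.076])
p,d=viewer.camera("wrist"); cv2.imwrite("pics/w2.png",p[:,:,::-1])
```

```text
5.65 pos [ 0.4655 -0.1057  0.1707] xaz 118.44 tilt 0.02 F [ 0.1 -0.4  0.2] T [-0.04 -0.   -0.02] w 0.598 q [ 0.67  0.09 -0.57  1.89  0.05  1.17  0.58]
tool delta [ 0.0008 -0.0003  0.0947]
```

View pics/w2.png

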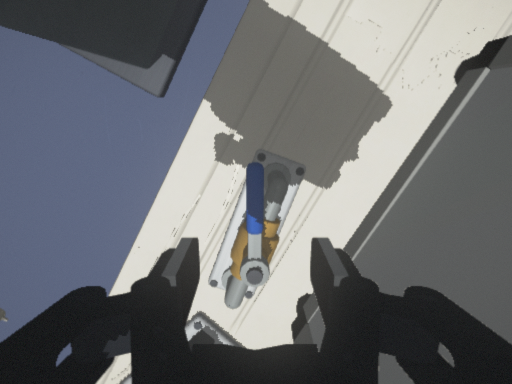

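The lever (255,165–270) is upright in the image and midway between the fingers at x of about 195 and 315. I'll descend and close.

Emit:
move_arm([
  [0,0,0.03,0,0,0,0.2],
  [0,0,0.03,0,0,0,0.2],
  [0,0,0.02,0,0,0,0.2],
  [0,0,0.015,0,0,0,0.2],
  [0,0,0,0,0,0,0.2],
], force=25)

```text
clock: 6.32
position: [0.4652, -0.1055, 0.075]
ee_rot: [0.511, 0.859, -0.0, -0.0]
ft_force: [0.5, 0.9, -0.2]
grip_width: 0.598
```

Emit:
move_arm([
  [0,0,0,0,0,0,-1],
  [0,0,0,0,0,0,-1],
  [0,0,0,0,0,0,-1],
  [0,0,0,0,0,0,-1],
  [0,0,0,0,0,0,-1],
  [0,0,0,0,0,0,-1],
], force=25)

```text
clock: 7.08
position: [0.4657, -0.1052, 0.0761]
ee_rot: [0.511, 0.859, -0.0, 0.0]
ft_force: [-2.6, -0.2, 5.9]
grip_width: 0.131
```

```bash
python3 -c "
from h import *
st()"
```

```text
7.08 pos [ 0.4657 -0.1052  0.0761] xaz 118.51 tilt 0.05 F [-2.6 -0.2  5.9] T [-0.09  0.69 -0.28] w 0.131 q [ 0.65  0.21 -0.56  1.99  0.14  0.97  0.51]
```

Gripped at about 11 mm wide. Now I'll swing it 70° anticlockwise about the hinge: 10 rows of 7°, chord -6.7 mm in y and -0.4 mm in x.

Emit:
move_arm([
  [-0.0004,-0.0067,0,0,0,-7,-1],
  [-0.0004,-0.0067,0,0,0,-7,-1],
  [-0.0004,-0.0067,0,0,0,-7,-1],
  [-0.0004,-0.0067,0,0,0,-7,-1],
  [-0.0004,-0.0067,0,0,0,-7,-1],
])

```text
clock: 7.7
position: [0.4432, -0.1282, 0.0761]
ee_rot: [0.226, 0.974, 0.0, 0.001]
ft_force: [1.7, 3.4, 1.6]
grip_width: 0.135
```

```bash
python3 -c "
from h import *
st()"
```

```text
7.7 pos [ 0.4432 -0.1282  0.0761] xaz 153.82 tilt 0.1 F [1.7 3.4 1.6] T [ 0.62 -0.39  0.07] w 0.135 q [ 0.76  0.18 -0.62  2.03  0.13  0.97  1.2 ]
```

Emit:
move_arm([
  [-0.0004,-0.0067,0,0,0,-7,-1],
  [-0.0004,-0.0067,0,0,0,-7,-1],
  [-0.0004,-0.0067,0,0,0,-7,-1],
  [-0.0004,-0.0067,0,0,0,-7,-1],
  [-0.0002,-0.0038,0,0,0,-4,-1],
  [0,0,0,0,0,0,-1],
])

```text
clock: 8.45
position: [0.4381, -0.1572, 0.0761]
ee_rot: [-0.05, 0.999, 0.0, 0.001]
ft_force: [0.7, 6.2, 4.7]
grip_width: 0.137
```

```bash
python3 -c "
from h import *
st()"
```

```text
8.45 pos [ 0.4381 -0.1572  0.0761] xaz -174.29 tilt 0.11 F [0.7 6.2 4.7] T [ 1.24 -0.12  0.4 ] w 0.137 q [ 0.86  0.2  -0.65  2.02  0.14  0.97  1.8 ]
```

Emit:
move_arm([
  [0,-0.0019,0,0,0,-2,-1],
  [0,-0.0019,0,0,0,-2,-1],
  [0,0,0,0,0,0,-1],
])

```text
clock: 8.82
position: [0.4384, -0.1591, 0.076]
ee_rot: [-0.084, 0.996, 0.002, 0.001]
ft_force: [-1.8, 13.5, 8.0]
grip_width: 0.138
```

```bash
python3 -c "
from h import *
st()"
```

```text
8.82 pos [ 0.4384 -0.1591  0.076 ] xaz -170.33 tilt 0.19 F [-1.8 13.5  8. ] T [ 2.81  0.17 -0.49] w 0.138 q [ 0.87  0.2  -0.66  2.01  0.15  0.97  1.88]
```

Emit:
move_arm([
  [0,-0.0015,0,0,0,0,-1],
  [0,-0.0015,0,0,0,0,-1],
  [0,0,0,0,0,0,-1],
])

```text
clock: 9.2
position: [0.4384, -0.1593, 0.0759]
ee_rot: [-0.085, 0.996, 0.003, -0.0]
ft_force: [-5.6, 24.9, 15.7]
grip_width: 0.135
```

```bash
python3 -c "
from h import *
st()"
```

```text
9.2 pos [ 0.4384 -0.1593  0.0759] xaz -170.24 tilt 0.36 F [-5.6 24.9 15.7] T [ 5.07  1.12 -0.47] w 0.135 q [ 0.87  0.21 -0.66  2.01  0.14  0.98  1.88]
```

At 25 N it no longer moves, so the lever is on the stop. I'll ease the push, open, and lift off to check.

Emit:
move_arm([
  [0,0.0035,0,0,0,0,-1],
  [0,0,0,0,0,0,0.0],
  [0,0,0,0,0,0,0.2],
  [0,0,0,0,0,0,0.2],
  [0,0,-0.03,0,0,0,0.2],
  [0,0,-0.05,0,0,0,0.2],
  [0,0,-0.05,0,0,0,0.2],
  [0,0,-0.05,0,0,0,0.2],
  [0,0,0,0,0,0,0.2],
])

```text
clock: 10.32
position: [0.439, -0.1624, 0.2589]
ee_rot: [-0.083, 0.997, -0.002, 0.003]
ft_force: [0.7, -0.3, -0.3]
grip_width: 0.6
```

Run:
```python
from h import *
o,R=st()
p,d=viewer.camera("wrist"); cv2.imwrite("pics/w3.png",p[:,:,::-1])
np.savez("pics/w3.npz",p=p,d=d,position=o['position'],ee_rot=o['ee_rot'])
hsv=cv2.cvtColor(p,cv2.COLOR_RGB2HSV)
m=cv2.inRange(hsv,(105,120,60),(125,255,255))
k,l,s,c=cv2.connectedComponentsWithStats(m)
for i in range(1,k):
    if s[i,4]<100: continue
    v,u=np.nonzero(l==i); P=onz("wrist",np.c_[u,v],.1,o)[:,:2].astype(np.float32); r=cv2.minAreaRect(P)
    dv=np.array(r[0])-[.491,-.1535]; print(s[i],r,np.degrees(np.arctan2(dv[1],dv[0]))%360)
```

```text
10.32 pos [ 0.439  -0.1624  0.2589] xaz -170.48 tilt 0.38 F [ 0.7 -0.3 -0.3] T [ 0.01 -0.02  0.02] w 0.6 q [ 0.93 -0.   -0.66  1.79 -0.    1.35  2.  ]
[254 147  12  31 325] ((0.4253726005554199, -0.1617344617843628), (0.027852144092321396, 0.010172441601753235), 9.513348579406738) 187.15169454346912
```

View pics/w3.png

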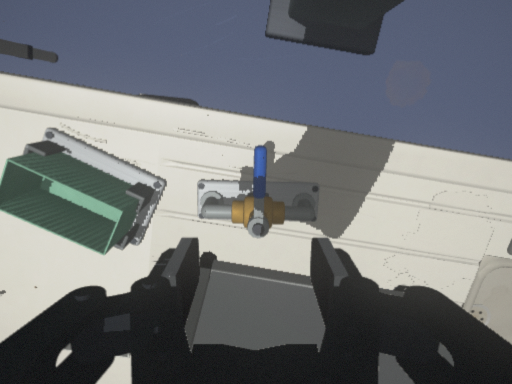

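The lever (260,150–195) now points straight across the pipe (205–312, 212). I'll check the angle numerically and work out the rack approach.

Run:
```python
from h import *
z=np.load("pics/w3.npz");p,d=z['p'],z['d'];o={'position':z['position'],'ee_rot':z['ee_rot']}
b=onz("wrist",[(201.5,185.5),(315.5,188.5)],.014,o);e=b[1]-b[0];print(b.round(4),"base y az",np.degrees(np.arctan2(e[1],e[0]))%360)
q=onz("wrist",[(258,229),(258.6,220)],.1,o);print(q.round(4))
hsv=cv2.cvtColor(p,cv2.COLOR_RGB2HSV)
m=cv2.inRange(hsv,(105,120,40),(125,255,255));m[:,:240]=0;m[:,285:]=0
v,u=np.nonzero(m);P=onz("wrist",np.c_[u,v],.1,o)[:,:2].astype(np.float32);print("fit line",cv2.fitLine(P,2,0,.01,.01).ravel(), len(P))
f=cv2.fitLine(P,2,0,.01,.01).ravel();print(np.degrees(np.arctan2(f[1],f[0]))%180+180)
C=cloud("wrist",d,o)
g=cv2.inRange(hsv,(65,40,30),(95,255,255));t=C[(g>0)&(d>0)];t=t[(t[:,2]>.08)][:,:2].astype(np.float32);r=cv2.minAreaRect(t);print(r)
T=np.load("pics/top0.npz");C=cloud("top",T['d']).reshape(-1,3);k=C[(C[:,2]>.05)&(C[:,2]<.4)&(C[:,0]>.5)&(C[:,0]<.7)&(C[:,1]>-.3)&(C[:,1]<-.1)&(C[:,0]>.555)];print("instrument minx,y",k.min(0),k.max(0))
tgt([.508,-.352,.26])
```

```text
[[ 0.4806 -0.2223  0.014 ]
 [ 0.4613 -0.0863  0.014 ]] base y az 98.05759822458359
[[ 0.4904 -0.1521  0.1   ]
 [ 0.4811 -0.1531  0.1   ]]
fit line [ 0.99166685  0.12882873  0.42498234 -0.16159005] 325
187.40192
((0.4900127351284027, -0.25728148221969604), (0.10170014202594757, 0.31564176082611084), 10.629284858703613)
instrument minx,y [ 0.56386365 -0.22226964  0.05013519] [ 0.6999921  -0.10005875  0.32886607]
10.38 pos [ 0.438  -0.1622  0.2566] xaz -170.48 tilt 0.18 F [0.1 0.2 0.3] T [-0.03 -0.02 -0.03] w 0.599 q [ 0.93 -0.   -0.66  1.79  0.    1.35  2.  ]
tool delta [-0.0377 -0.1988 -0.0029]
```

The lever azimuth measures 187.4° against an expected 188.1°, so it is closed to within measurement error. Next is the rack: turn to xaz of about 72.8°, which keeps joint 7 in range.

Emit:
move_arm([
  [0,0,0,0,0,10.6,1],
  [0,0,0,0,0,10.6,1],
  [0,0,0,0,0,10.6,1],
  [0,0,0,0,0,10.6,1],
  [0,0,0,0,0,10.6,1],
  [0,0,0,0,0,10.6,1],
  [0,0,0,0,0,10.6,1],
  [0,0,0,0,0,10.6,1],
  [0,0,0,0,0,10.6,1],
  [0,0,0,0,0,10.6,1],
])

```text
clock: 11.62
position: [0.4366, -0.1617, 0.2537]
ee_rot: [0.748, 0.664, -0.0, -0.001]
ft_force: [-0.4, -0.6, -0.2]
grip_width: 0.999
```

Emit:
move_arm([
  [0,0,0,0,0,10.6,1],
  [0,0,0,0,0,0,1],
])

```text
clock: 11.88
position: [0.4368, -0.1617, 0.254]
ee_rot: [0.804, 0.595, -0.0, -0.001]
ft_force: [-0.1, 0.3, 0.0]
grip_width: 0.999
```

```bash
python3 -c "
from h import *
tgt([.508,-.352,.2])"
```

```text
11.88 pos [ 0.4368 -0.1617  0.254 ] xaz 73.0 tilt 0.12 F [-0.1  0.3  0. ] T [0.05 0.01 0.01] w 0.999 q [ 0.93  0.   -0.66  1.8   0.    1.35 -0.03]
tool delta [-0.1612  0.1239  0.0537]
```

Emit:
move_arm([
  [-0.04,0.031,0.009,0,0,0,1],
  [-0.04,0.031,0.015,0,0,0,1],
  [-0.04,0.031,0.015,0,0,0,1],
  [-0.041,0.031,0.015,0,0,0,1],
  [0,0,0,0,0,0,1],
  [0,0,0,0,0,0,1],
])

```text
clock: 12.62
position: [0.5087, -0.3511, 0.2005]
ee_rot: [0.803, 0.596, 0.0, -0.001]
ft_force: [1.2, 0.2, 0.5]
grip_width: 1.002
```

Run:
```python
from h import *
tgt([.508,-.352,.036]); o=manip.get_obs()
p,d=viewer.camera("wrist"); cv2.imwrite("pics/w4.png",p[:,:,::-1])
C=cloud("wrist",d,o);g=cv2.inRange(cv2.cvtColor(p,cv2.COLOR_RGB2HSV),(65,40,30),(95,255,255))
k,l,s,c=cv2.connectedComponentsWithStats(g);i=1+s[1:,4].argmax()
t=C[(l==i)&(d>0)];t=t[(t[:,2]>.08)&(t[:,2]<.1)][:,:2].astype(np.float32);r=cv2.minAreaRect(t);print(len(t),r,cv2.boxPoints(r))
```

```text
12.62 pos [ 0.5087 -0.3511  0.2005] xaz 73.16 tilt 0.1 F [1.2 0.2 0.5] T [ 0.04  0.   -0.06] w 1.002 q [ 0.96  0.39 -0.56  1.5   0.21  1.31  0.09]
tool delta [-0.0013 -0.0002  0.1645]
1118 ((0.5079614520072937, -0.3524045944213867), (0.11726172268390656, 0.054994676262140274), 72.81049346923828) [[ 0.46436498 -0.4002902 ]
 [ 0.51690316 -0.41654295]
 [ 0.5515579  -0.304519  ]
 [ 0.49901974 -0.28826624]]
```

View pics/w4.png

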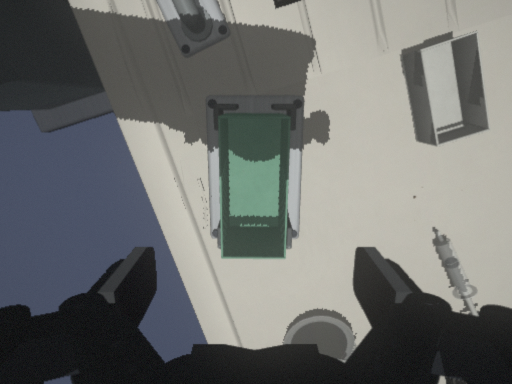

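A second measurement agrees: rack centre (0.508, -0.352), long axis 72.8°. In the image the rack is centred between the open fingers (x about 254). I'll descend.

Emit:
move_arm([
  [-0.001,0,0.03,0,0,0.3,1],
  [0,0,0.04,0,0,0,1],
  [0,0,0.035,0,0,0,1],
  [0,0,0.025,0,0,0,1],
  [0,0,0.02,0,0,0,1],
  [0,0,0.014,0,0,0,1],
  [0,0,0,0,0,0,1],
])

```text
clock: 13.55
position: [0.5082, -0.3526, 0.0369]
ee_rot: [0.806, 0.593, -0.0, -0.0]
ft_force: [0.5, -0.1, -0.0]
grip_width: 0.994
```

Emit:
move_arm([
  [0,0,0,0,0,0,-1],
  [0,0,0,0,0,0,-1],
  [0,0,0,0,0,0,-1],
  [0,0,0,0,0,0,-1],
  [0,0,0,0,0,0,-1],
  [0,0,0,0,0,0,-1],
], force=30)

```text
clock: 14.3
position: [0.509, -0.3533, 0.0384]
ee_rot: [0.806, 0.592, 0.0, 0.001]
ft_force: [-1.0, -0.1, 5.4]
grip_width: 0.643
```

```bash
python3 -c "
from h import *
st()"
```

```text
14.3 pos [ 0.509  -0.3533  0.0384] xaz 72.65 tilt 0.1 F [-1.  -0.1  5.4] T [ 0.16  0.34 -0.01] w 0.643 q [ 0.93  0.55 -0.51  1.65  0.3   1.02  0.02]
```

Gripped at about 55 mm. Lifting straight up 10 cm.

Emit:
move_arm([
  [0,0,-0.006,0,0,0,-1],
  [0,0,-0.012,0,0,0,-1],
  [0,0,-0.014,0,0,0,-1],
  [0,0,-0.014,0,0,0,-1],
  [0,0,-0.014,0,0,0,-1],
  [0,0,-0.014,0,0,0,-1],
  [0,0,-0.012,0,0,0,-1],
  [0,0,-0.01,0,0,0,-1],
  [0,0,-0.006,0,0,0,-1],
  [0,0,0,0,0,0,-1],
])

```text
clock: 15.55
position: [0.5085, -0.353, 0.1396]
ee_rot: [0.806, 0.592, 0.0, 0.0]
ft_force: [-0.3, 0.5, -1.3]
grip_width: 0.638
```

Emit:
move_arm([
  [0,0,0,0,0,0,-1],
  [0,0,0,0,0,0,-1],
  [0,0,0,0,0,0,-1],
  [0,0,0,0,0,0,-1],
])

```text
clock: 16.05
position: [0.5084, -0.3529, 0.1392]
ee_rot: [0.806, 0.592, -0.0, -0.0]
ft_force: [0.2, -0.4, -1.1]
grip_width: 0.64
```

Run:
```python
from h import *
o,R=st()
for n in("scene","top","wrist"):
    p,d=viewer.camera(n); np.savez(f"pics/{n}5.npz",p=p,d=d); 
    q=p if n!='scene' else cv2.resize(p[110:240,260:430],None,fx=4,fy=4,interpolation=cv2.INTER_CUBIC)
    cv2.imwrite(f"pics/{n}5.png",q[:,:,::-1])
    C=cloud(n,d,o);g=cv2.inRange(cv2.cvtColor(p,cv2.COLOR_RGB2HSV),(65,40,30),(95,255,255))
    t=C[(g>0)&(d>0)];t=t[(abs(t[:,0]-.508)<.1)&(abs(t[:,1]+.352)<.1)];print(n,len(t),np.percentile(t[:,2],[1,5,50,95,99]).round(4) if len(t) else '')
    if n=='wrist':
        t=t[t[:,2]>.17]; A=np.c_[t[:,:2]-t[:,:2].mean(0),np.ones(len(t))]; print(np.linalg.lstsq(A,t[:,2],rcond=None)[0],cv2.minAreaRect(t[:,:2].astype(np.float32)))
```

```text
16.05 pos [ 0.5084 -0.3529  0.1392] xaz 72.65 tilt 0.01 F [ 0.2 -0.4 -1.1] T [-0.02 -0.04 -0.04] w 0.64 q [ 0.96  0.44 -0.54  1.57  0.24  1.2   0.06]
scene 727 [0.1157 0.1191 0.1578 0.1853 0.2085]
top 347 [0.1089 0.1097 0.1298 0.1864 0.1893]
wrist 39993 [0.1127 0.1132 0.1257 0.1873 0.2168]
[-0.01359911 -0.07122129  0.18526598] ((0.5136445760726929, -0.3396729826927185), (0.1031518504023552, 0.09640412032604218), 37.656795501708984)
```

View pics/scene5.png

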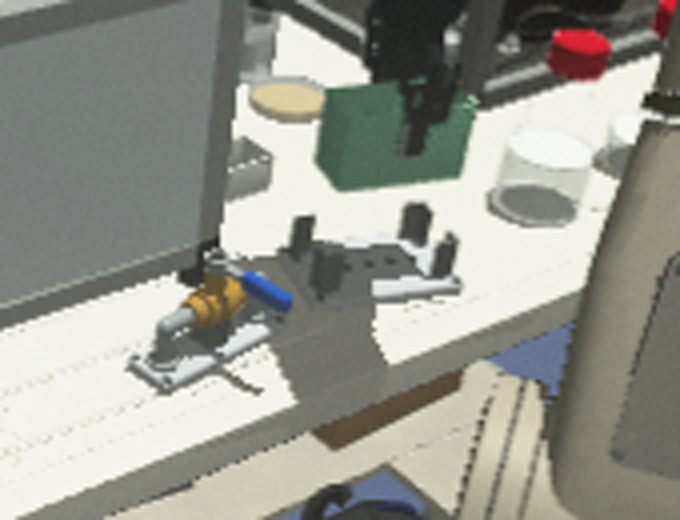

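View pics/top5.png

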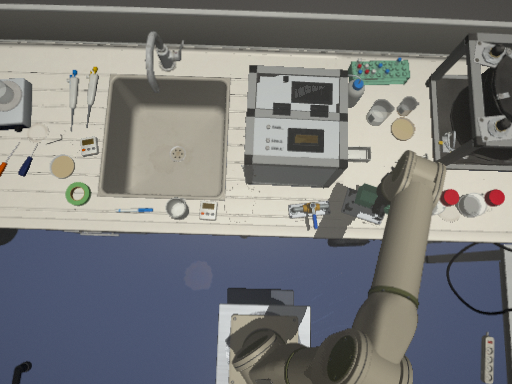

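View pics/wrist5.png

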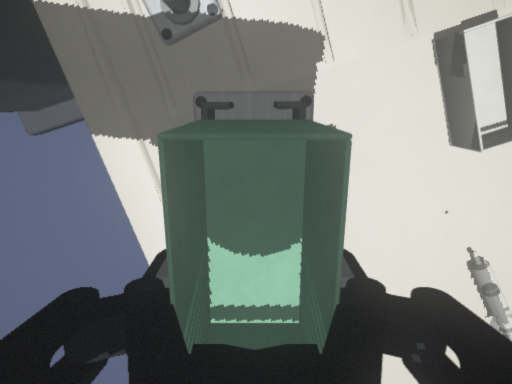

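The scene view shows the rack clear of its cradle and the blue lever across the pipe. The other things look as they were. I'll check level with the saved depth (inner floor and rim) before handing in.

Run:
```python
from h import *
o=manip.get_obs();z=np.load("pics/wrist5.npz");p,d=z['p'],z['d'];C=cloud("wrist",d,o)
g=cv2.inRange(cv2.cvtColor(p,cv2.COLOR_RGB2HSV),(65,40,30),(95,255,255))
f=C[245:318,215:296].reshape(-1,3);f=f[(f[:,2]<.125)&(f[:,2]>.09)]
def fit(t): 
    A=np.c_[t[:,:2]-t[:,:2].mean(0),np.ones(len(t))];s=np.linalg.lstsq(A,t[:,2],rcond=None)[0];print(len(t),'slopes deg',np.degrees(s[:2]).round(2),'z',s[2].round(4))
fit(f)
a,b=np.load("pics/top0.npz")['p'],np.load("pics/top5.npz")['p']
df=cv2.absdiff(a,b).max(2)>40
for n,(x0,y0,x1,y1) in dict(timer=(198,198,220,222),beaker=(164,196,190,222),marker=(113,204,156,216)).items(): print(n,df[y0:y1,x0:x1].sum())
st()
print(manip.hand_in())
```

```text
5895 slopes deg [0.   0.14] z 0.114
timer 0
beaker 0
marker 0
16.2 pos [ 0.5084 -0.3529  0.1393] xaz 72.65 tilt 0.0 F [ 0.6 -0.2 -0.9] T [-0.   -0.02 -0.03] w 0.642 q [ 0.96  0.44 -0.54  1.57  0.24  1.2   0.06]
the job is handed in; nothing more can be done
None
```

I shut the air valve first, then lifted the rack out of its cradle, and handed the job in at 16.2 s with the rack still held.

- **Valve:** I gripped the blue lever and turned it about 70° anticlockwise until it stopped moving at about 25 N. The lever then measured 187.4° against 188.1° for exactly across the pipe, which is within what the camera can resolve. It still looked shut in the pictures taken after the lift.
- **Rack:** I gripped it across its 55 mm width at 30 N and raised it straight up by about 10 cm. Its floor measured level to about 0.14°, the tool tilt was about 0°, and the rack was still.
- **Other things:** The before-and-after top pictures show no change around the timer, beaker or marker.
- **Checks that failed:** A level check using the rack's rim gave nonsense because it mixed in wall points, so I used the rack floor instead. An outline of the rack taken from the valve position failed too, so I measured it again from directly above, and that agreed with the first measurement.

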